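# Refit the drip grate and stand the jigger on it

## Task

Get the drip station ready for service: take the washed drip grate by its fin from the sloped drying stand and lower it into the drip tray, without dropping it, until it lies flat and square in the pocket. Then set the steel jigger upright, wide cup up as it stands now, on the grate beside the fin, again without dropping it. Do not disturb the kitchen timer or the measuring cup, and let go of everything.

Things in the scene. Friction and masses are not known exactly. Their poses are not given: they have to be found in the camera images.
- grate: loose steel plate 90 (x) x 150 (y) x 6 mm, 0.25 kg, same both ways round. Origin: centre of underside; z out of its top. Slots too narrow for fingers. A flat-sided fin stands on the middle: 40 mm along x, 12 mm thick along y, reaching 6 to 40 mm above the underside. At first it lies on the stand, its z leaning 28 degrees from vertical to the stand's -x, a long edge against the ledge
- grate_grip (a point): point in the middle of the grate's fin, 30 mm above the grate's underside, 10 mm below the fin's top; axes as the grate's
- stand: fixed wooden drying stand, 116 x 150 x 66 mm. Origin: centre of its underside on the worktop; its x is level and points to its high side, away from the robot give or take 0.3 rad of yaw. Bars make a rest plane that rises towards +x at 28 degrees, 42 mm above the origin; a ledge across its lower end stands 9 mm out of the plane
- tray: fixed steel drip tray, outside 112 (x) x 172 (y) mm. Origin: centre of underside, on the worktop. Its pocket for the grate is 94 (x) x 154 (y) mm, 2 mm play all round: a ledge 7 mm wide at 22 mm above the worktop carries the grate; straight walls from there to 28 mm, level with the top of the seated grate, then a lip flared out at 45 degrees to 34 mm. Hollow inside the ledge
- tray_seat (a point): centre of the tray's pocket at ledge height, 22 mm above the worktop: where the origin of the seated grate lies; axes as the tray's
- jigger: loose steel double jigger (two cones joined at a waist), 45 mm wide at the top rim, 80 mm tall, 85 g, standing upright on the worktop. Origin: centre of the underside, z up. To the fingers it is a solid, nearly cylindrical body without the waist, about 44 mm wide; a grip 45 to 60 mm above its underside holds well
- timer: bystander: round white kitchen timer with a black dial, 71 mm across, 38 mm tall, loose, origin at the centre of its underside; leave alone
- measure_cup: bystander: clear conical measuring cup, 57 mm across, 119 mm tall, origin at the centre of its underside; leave alone

How it is judged:
By the outcome, as a careful person would: the job done as asked, in the order asked, and still so for the second after the job is handed in, with the robot touching nothing.
It also fails if it takes over 48 s, if anything falls off the work surface, if the arm or the gripper's body presses on something with over 40 N, if the wrist force passes 120 N, or if a joint passes its speed limit or range.

## Robot

A 6-joint arm with a two-finger parallel gripper is mounted at the origin on the work surface; the furniture and walls round the work are solid. World frame = base frame: x ahead of the robot, y to its left, z up, the work surface at z = 0. Lengths are in m, angles in degrees, forces in N, time in s.
With the tool pointing down it reaches from about 0.3 to 0.75 m from the base axis. Payload 8.5 kg.
Tool frame: the origin (TCP) lies on the centre line of the jaws, within the pads' length; the fingertips stand 11 mm ahead of it and the grasp point (between the pads) lies 8 mm behind it; z points along the fingers, y is the line along which they close (so a half turn about z gives the same grasp; the last joint's range is limited). The gripper opens to 85 mm and grips with 20 to 120 N. Pads are 22 mm wide; open, the fingers measure 114 mm over their backs; the gripper's body (76 mm by 85 mm) begins 54 mm behind the grasp point. The pads swing forward as they close: fully open they stand 13 mm farther back than shut.
Start: joints at [-82.409, 21.807, 74.336, -0, 83.858, -12.336], TCP at [0.187, -0.517, 0.242] pointing down, gripper open.
Joint ranges: [-178.18, 178.18], [-50.72, 133.34], [12.68, 142.11], [-81.47, 261.47], [9.98, 163.14], [-165.26, 165.26]. Speed limits (degrees/s): [136.94, 136.94, 180, 180, 180, 180].

## Interface

Orientations are given as a 3x3 rotation matrix whose columns are the frame's x, y, z axes.
In Python, from rig import env gives the robot as it stands.
- The arm moves only by the tool nudge_tcp, called by a JSON object that holds its "method" and its "body". Schema: {"type":"object","properties":{"deltas":{"type":"array","items":{"type":"array","prefixItems":[{"type":"array","items":{"type":"number"},"minItems":3,"maxItems":3},{"type":"number"},{"type":"number"}],"minItems":3,"maxItems":3},"minItems":1,"maxItems":10},"clamp_n":{"type":"number"},"only":{"type":"string"},"quiet":{"type":"boolean"},"lines":{"type":"string"}},"required":["deltas"],"additionalProperties":false}. deltas is a list of rows, 1 to 10 of them, each written [[dx, dy, dz], turn, opening]: dx, dy, dz in shares of the most that a row can go, 1 being 50 mm, then a turn about the tool's z in units of 5 degrees, then the finger opening in m; each row shifts and turns the commanded pose from where the row before left it, along the tool's axes as they then stand; what a row does not reach is not made up. A row lasts 1/10 s, in which the tool goes at most 0.05 m and 8.59 degrees, less where a joint would pass 70% of its speed; a pose out of reach is approached as far as the arm can. The fingers move at their own pace and stop on an object; clamp_n is the grip in N (left out, the last holds). Time passes only in rows, so rows that do not move let the fingers close. The tool returns the time, the measured TCP pose, the force, the opening and the grip force at its end. only (a regular expression) keeps the lines of the reply that match it, lines (a string "A,B") keeps lines A to B, and quiet returns only ok. Input that does not fit is refused with a message, and nothing moves.
- env.observe(): the state, without advancing time (a new reading comes with each control period).
- env.get_image(name): name is "side" or "top"; returns a dict with "pixels" (384x512x3 uint8, red, green, blue), "K" (3x3 intrinsics, pixels), "extrinsics" (4x4, takes a point from world to camera coordinates). Camera axes: x right, y down, z forward; pixel columns grow to the right and rows downward; lengths in m; the calibration is good to about 2 mm. A picture is of the moment at which its call begins. There is no depth.
- env.close_job(): hands the job in; it is judged then, once.
The state is a dict: "time_s": time; "q": joint angles; "qvel": joint speeds; "joint_efforts": joint torques, N m; "position": TCP position; "tool_rot": TCP orientation; "ft_force": force on the tool from outside, world axes, zero at the start; "wrist_torque": the same for the moment, N m; "grip_width": finger opening in m; "gripper_force": force on a finger pad.
Only numpy, scipy, OpenCV 4.12 (cv2) and the standard library are available. Lean on these libraries where they do the work, as an engineer would, in place of code of your own. Each camera call takes 0.05 s, during which the arm holds its last target. There are 200 camera calls.

## Working session

There is one attempt and no reset: what is moved stays moved. The work goes in short steps, Python scripts to look and compute and a tool call to move; the robot and the scene stay as the last step left them, time stands still between calls to the robot, and variables do not carry over. Pictures are saved under pics/ and viewed, at most 10 in all, crops included, and the job is handed in when it is done.

```bash
ls; mkdir -p pics; python3 - <<'E'
from rig import env
import cv2,numpy as np
for n in("side","top"):
    d=env.get_image(n);cv2.imwrite(f"pics/{n}0.png",d["pixels"][:,:,::-1]);np.savez(f"pics/{n}.npz",**d)
    print(n,d["K"].round(1).tolist(),np.round(d["extrinsics"],3).tolist())
print(env.observe())
E
```

```text
pics
rig.py
side [[480.2, 0.0, 258.9], [0.0, 480.2, 192.8], [0.0, 0.0, 1.0]] [[-0.685, -0.728, 0.006, 0.327], [-0.624, 0.583, -0.52, 0.29], [0.375, -0.361, -0.854, 0.982], [0.0, 0.0, 0.0, 1.0]]
top [[357.8, 0.0, 248.3], [0.0, 357.8, 193.2], [0.0, 0.0, 1.0]] [[0.011, -1.0, -0.009, 0.058], [-0.989, -0.01, -0.148, 0.469], [0.148, 0.011, -0.989, 0.837], [0.0, 0.0, 0.0, 1.0]]
{'time_s': 0.1, 'q': array([-8.24083481e+01,  2.18372870e+01,  7.43793132e+01, -1.16496884e-03,
        8.38576757e+01, -1.23359282e+01]), 'qvel': array([-0.09633021, -0.04004743, -0.1708744 ,  0.06133492, -0.04869628,
       -0.01566667]), 'joint_efforts': array([ 4.56465656e-03, -4.49218833e+01, -2.31656384e+01, -1.25282058e-04,
        3.64911590e-03,  2.67306518e-06]), 'position': array([ 0.1874159 , -0.51682032,  0.2417785 ]), 'tool_rot': array([[ 9.40123450e-01,  3.40834068e-01, -1.91303199e-04],
       [ 3.40834024e-01, -9.40122611e-01,  1.28232570e-03],
       [ 2.57211822e-04, -1.27074710e-03, -9.99999160e-01]]), 'ft_force': array([0.04740791, 0.05846215, 0.49334651]), 'wrist_torque': array([-0.00615119, -0.0253166 , -0.04105249]), 'gripper_force': 0.0, 'grip_width': 0.08543165689209495}
```
View pics/side0.png

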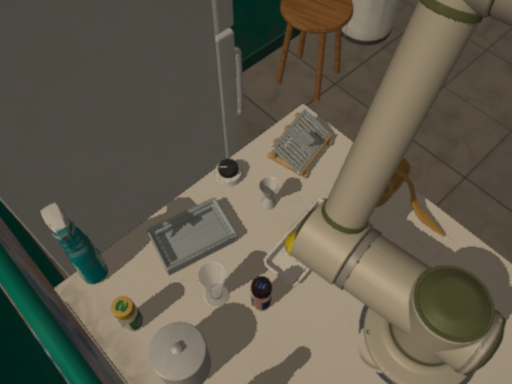

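View pics/top0.png

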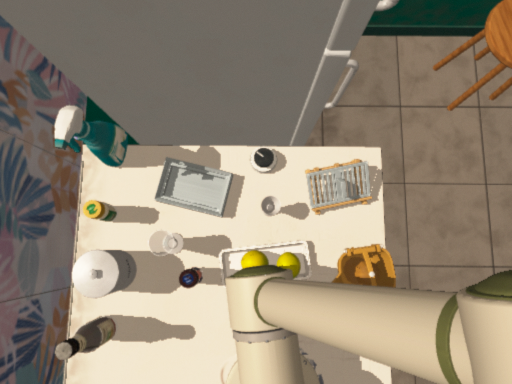

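Side view: tray near (192,235), jigger (269,190), stand with grate (303,140), timer (229,170), measuring cup (213,283). Top view: tray (194,187), jigger (270,205), stand (339,186), timer (264,160), cup (165,243). Next I'll enlarge these.

```bash
python3 - <<'E'
import cv2,numpy as np
def crop(n,x0,y0,w,h,s):
    p=np.load(f"pics/{n}.npz")["pixels"][y0:y0+h,x0:x0+w,::-1]
    im=cv2.resize(p,None,fx=s,fy=s,interpolation=cv2.INTER_CUBIC)
    for x in range(x0-x0%10+10,x0+w,10):
        cv2.line(im,((x-x0)*s,0),((x-x0)*s,6 if x%50 else 14),(0,0,255),1)
        if x%20==0: cv2.putText(im,str(x),((x-x0)*s-10,20),0,.35,(0,0,255),1)
    for y in range(y0-y0%10+10,y0+h,10):
        cv2.line(im,(0,(y-y0)*s),(6,(y-y0)*s),(0,0,255),1)
        if y%20==0: cv2.putText(im,str(y),(8,(y-y0)*s+4),0,.35,(0,0,255),1)
    return im
a=np.vstack([crop("top",298,152,80,66,8)]); cv2.imwrite("pics/a.png",a)
b=np.vstack([crop("side",262,102,80,74,8)]); cv2.imwrite("pics/b.png",b)
# tray+jigger both views
c=np.vstack([crop("top",150,150,132,70,5),crop("side",144,170,132,45*2-40,5)]); print(c.shape)
c=crop("top",150,145,140,75,5);d=crop("side",142,155,145,120,5)
cv2.imwrite("pics/c.png",c);cv2.imwrite("pics/d.png",d)
E
```

```text
(600, 660, 3)
```

View pics/a.png

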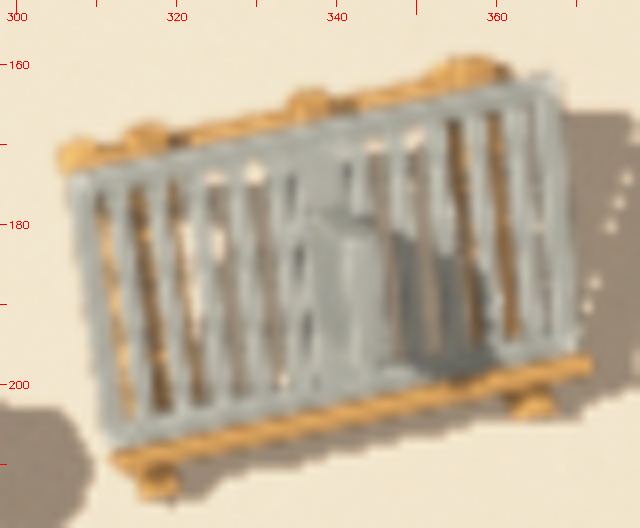

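View pics/b.png

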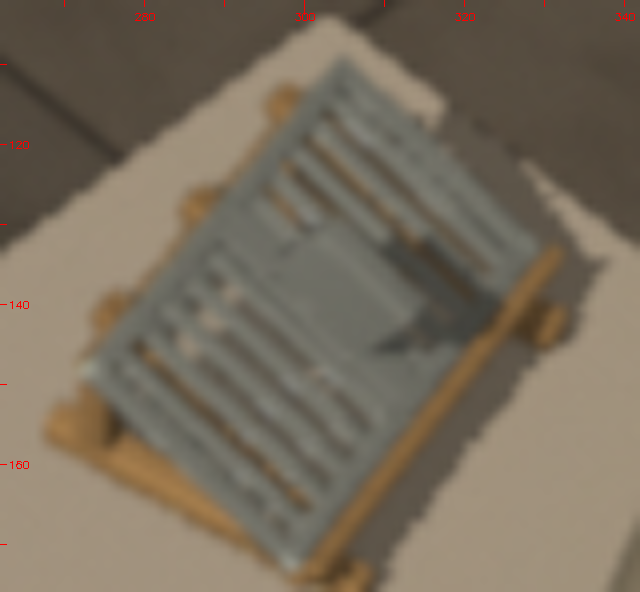

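View pics/c.png

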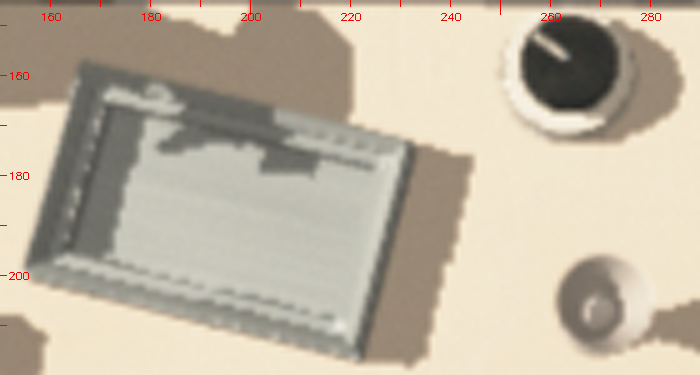

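View pics/d.png

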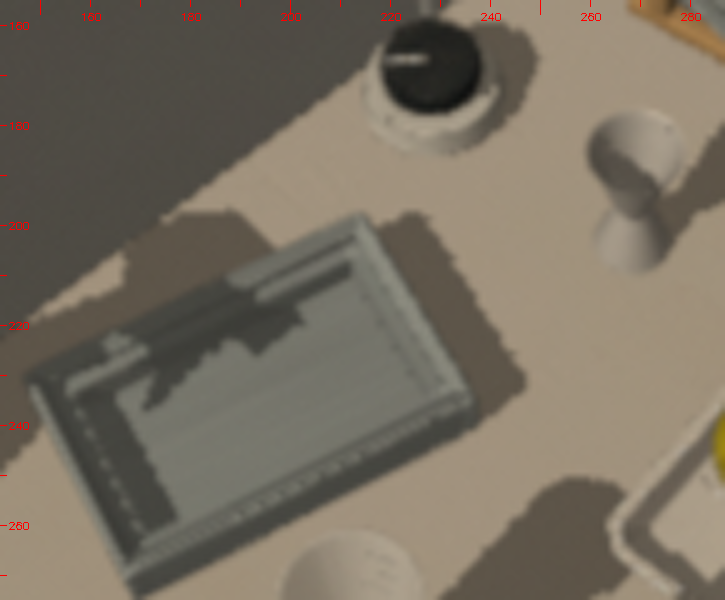

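Views show: grate corners clear in both pictures (top: (307,174),(367,162),(370,196),(312,207)), fin at about (341,187); tray rim corners at top (167,157),(233,174),(222,217),(155,198); jigger rim centred at top (270.6,206), side (269,187).

```bash
cat > h.py <<'E'
import numpy as np
from scipy.optimize import least_squares
C={n:np.load(f"pics/{n}.npz") for n in("top","side")}
def proj(n,P):
    P=np.atleast_2d(P);c=C[n];E=c["extrinsics"];X=(P@E[:3,:3].T+E[:3,3])@c["K"].T
    return X[:,:2]/X[:,2:]
def Rz(a):return np.array([[np.cos(a),-np.sin(a),0],[np.sin(a),np.cos(a),0],[0,0,1.]])
def Ry(a):return np.array([[np.cos(a),0,np.sin(a)],[0,1,0],[-np.sin(a),0,np.cos(a)]])
def rect(hx,hy,z):return np.array([[hx,hy,z],[hx,-hy,z],[-hx,-hy,z],[-hx,hy,z]])
def fit(M,obs,p0,tilt=0,zfix=None):
    def W(p):
        t=np.array([p[0],p[1],p[3] if zfix is None else zfix]);return M@(Rz(p[2])@Ry(tilt)).T+t
    f=lambda p:np.concatenate([(proj(n,W(p))-o+0.25).ravel() for n,o in obs.items()])
    r=least_squares(f,p0,loss="soft_l1");return r.x,f(r.x).reshape(-1,2)
E
python3 - <<'E'
from h import *
A=np.array
# order: far-left, far-right, near-right, near-left (x away, y left)
tray={"top":A([[167,157.4],[232.6,173.6],[222.4,216.6],[155.4,198.4]]),"side":A([[148,230],[214.4,198],[236,235],[168,269.4]])}
p,r=fit(rect(.056,.086,.034),tray,[.6,.2,0],zfix=0.);print("tray",p,np.degrees(p[2]),r.round(1).tolist())
g={"top":A([[307,174.3],[367,162],[370.3,195.8],[312,207]]),"side":A([[272.6,147.6],[305.1,108.9],[330.1,132.6],[298.3,173.3]])}
p,r=fit(rect(.045,.075,.006),g,[.6,-.2,0,.05],tilt=-np.radians(28));print("grate",p,np.degrees(p[2]),r.round(1).tolist())
R=Rz(p[2])@Ry(-np.radians(28));t=A([p[0],p[1],p[3]])
print("grip",t+R@[0,0,.03],"fin top proj",*[proj(n,[t+R@[s,0,.04] for s in(-.02,.02)]).round(1) for n in("top","side")])
def pt(o,z=None,p0=(.55,0,.05)):
    f=lambda P:np.concatenate([(proj(n,P if z is None else np.r_[P[:2],z])[0]-q+.25) for n,q in o.items()])
    s=least_squares(f,p0);return s.x,s.fun.round(1)
print("jig rim",pt({"top":A([270.6,206]),"side":A([269.4,186.6])},.08))
print("jig base",pt({"side":A([268.4,205])},0.))
print("timer",pt({"top":A([264,157.4])},.038)[0],"cup rim?",pt({"top":A([163,243])},.119)[0])
E
```

```text
tray [ 0.48351662  0.19686541 -0.23207435] -13.296881064385632 [[-0.7, -0.4], [0.8, -0.4], [-0.4, 0.7], [-1.6, 2.0], [-1.5, -0.9], [1.1, -1.8], [2.7, -1.1], [-0.6, 0.8]]
grate [ 0.49249596 -0.15637397  0.21347887  0.03848949] 12.231438097141103 [[-0.2, -0.8], [1.3, -1.0], [0.6, 0.1], [-0.6, 1.1], [-0.6, 0.4], [-0.1, -0.3], [-0.0, 0.7], [0.6, 0.3]]
grip [ 0.47873152 -0.15935785  0.06497791] fin top proj [[344.7 197. ]
 [343.2 181. ]] [[314.3 141.2]
 [302.5 129.7]]
jig rim (array([0.43231038, 0.01129888, 0.05      ]), array([-0.1,  0.2, -0. , -0.2]))
jig base (array([0.43117027, 0.0129151 , 0.05      ]), array([ 0., -0.]))
timer [0.55785295 0.0253323  0.05      ] cup rim? [0.34549385 0.24511211 0.05      ]
```

```bash
python3 - <<'E'
from h import *
import cv2
p=np.array([0.4835,0.1969,0]);R=Rz(-.23207)
out=[]
for n,x0,y0 in(("top",150,150),("side",143,192)):
    w,h,s=98,82,4
    im=cv2.resize(C[n]["pixels"][y0:y0+h,x0:x0+w,::-1],None,fx=s,fy=s,interpolation=cv2.INTER_CUBIC)
    for (hx,hy,z),c in(((.056,.086,.034),(0,0,255)),((.056,.086,0),(255,0,0)),((.04,.07,.022),(0,200,0))):
        q=proj(n,rect(hx,hy,z)@R.T+p)+.5
        cv2.polylines(im,[np.int32(((q-[x0,y0])*s).round())],True,c,1)
    out.append(im)
cv2.imwrite("pics/ov.png",np.hstack(out))
E
```

```text
(no output)
```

View pics/ov.png

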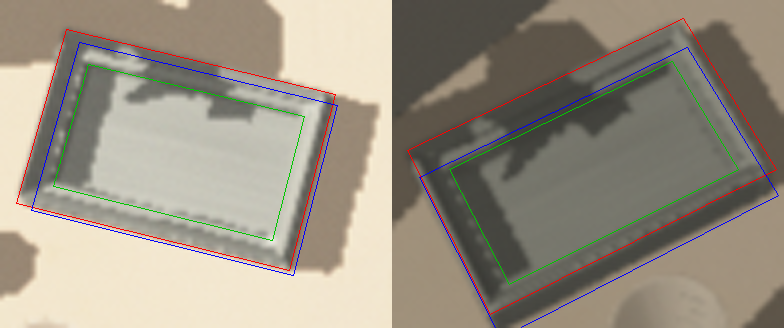

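Overlay: the fitted rim (red) lies within about 1 px of the tray in both views. Moving to the fin.

The rows are not in the units I measure in: shifts go in shares of 50 mm and turns go in units of 5 degrees. I convert before sending: 0.033 m is 0.66, -0.02 m is -0.4.

{"method": "nudge_tcp", "body": {"deltas": [[[0.66,-0.4,0],0,0.085],[[0.66,-0.4,0],0,0.085],[[0.66,-0.4,0],0,0.085],[[0.66,-0.4,0],0,0.085],[[0.66,-0.4,0],0,0.085],[[0.66,-0.4,0],0,0.085],[[0.66,-0.4,0],0,0.085],[[0.66,-0.4,0],0,0.085],[[0.66,-0.4,0],0,0.085],[[0.66,-0.4,0],0,0.085]], "clamp_n": 40}}

```text
time_s: 1.1
position: [0.4302, -0.2151, 0.2421]
tool_rot: [[0.94, 0.341, -0.0], [0.341, -0.94, 0.0], [-0.0, -0.0, -1.0]]
ft_force: [-0.4, -0.7, -0.2]
grip_width: 0.085
gripper_force: 0.0
```

{"method": "nudge_tcp", "body": {"deltas": [[[0.66,-0.4,0],0,0.085],[[0.66,-0.34,0],0,0.085],[[0,0,0],1.54,0.085],[[0,0,0],0,0.085],[[0,0,0],0,0.085]]}}

```text
time_s: 1.6
position: [0.4787, -0.1595, 0.2421]
tool_rot: [[0.977, 0.215, -0.001], [0.215, -0.977, 0.0], [-0.001, -0.0, -1.0]]
ft_force: [-0.8, -0.7, -0.0]
grip_width: 0.0848
gripper_force: 0.0
```

```bash
cat > go.py <<'E'
import sys,numpy as np
from rig import env
x,y,z,yaw=map(float,sys.argv[1:5]);s=env.observe();R=s["tool_rot"]
cur=np.degrees(np.arctan2(R[1,0],R[0,0]))
print("t",s["time_s"],"pos",s["position"].round(4),"yaw",cur.round(2),"F",s["ft_force"].round(1),"w",round(s["grip_width"],4))
print("tool delta",(R.T@(np.array([x,y,z])-s["position"])).round(4),"turn(first move, then turn)",round(cur-yaw,2))
E
python3 go.py .477 -.1595 .15 12.23
```

```text
t 1.6 pos [ 0.4787 -0.1595  0.2421] yaw 12.39 F [-0.8 -0.7 -0. ] w 0.0848
tool delta [-0.0016 -0.0003  0.0921] turn(first move, then turn) 0.16
```

Scaled: 0.035 m is 0.7, 0.03 m is 0.6.

{"method": "nudge_tcp", "body": {"deltas": [[[-0.032,0,0.6],0,0.085],[[0,0,0.7],0,0.06],[[0,0,0.7],0,0.045],[[0,0,0.6],0,0.045],[[0,0,0.4],0,0.045],[[0,0,0.2],0,0.045],[[0,0,0],0,0.045],[[0,0,0],0,0.045]]}}

```text
time_s: 2.4
position: [0.4777, -0.1602, 0.0832]
tool_rot: [[0.977, 0.212, 0.001], [0.212, -0.977, -0.001], [0.001, 0.001, -1.0]]
ft_force: [-0.2, 0.1, 0.4]
grip_width: 0.0452
gripper_force: 0.0
```

```bash
python3 go.py .477 -.1595 .06 12.23; python3 - <<'E'
from h import *;from rig import env;import cv2
o=[]
for n,x0,y0 in(("top",285,140),("side",250,90)):
    p=env.get_image(n)["pixels"][y0:y0+95,x0:x0+100,::-1];o.append(cv2.resize(p,None,fx=4,fy=4,interpolation=cv2.INTER_CUBIC))
cv2.imwrite("pics/g1.png",np.hstack(o))
E
```

```text
t 2.4 pos [ 0.4777 -0.1602  0.0832] yaw 12.24 F [-0.2  0.1  0.4] w 0.0452
tool delta [-0.0006 -0.0008  0.0232] turn(first move, then turn) 0.01
```

View pics/g1.png

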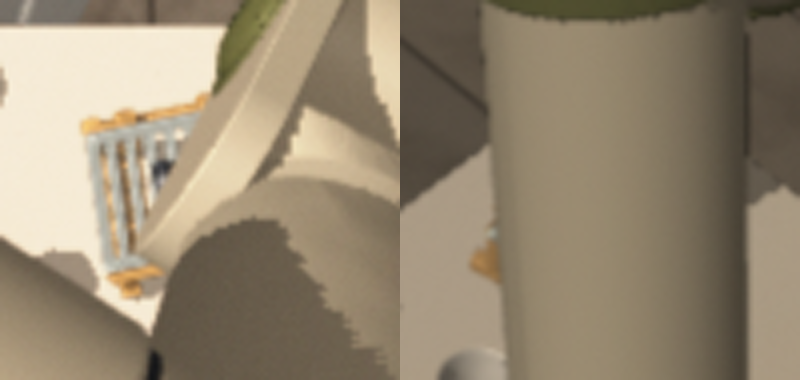

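The arm hides the fin in both views, so I'll go by force and opening width.

Scaled: 0.012 m is 0.24, 0.008 m is 0.16.

{"method": "nudge_tcp", "body": {"deltas": [[[-0.012,-0.01,0.24],0,0.045],[[0,0,0.16],0,0.045],[[0,0,0.04],0,0.045],[[0,0,0],0,0.045]]}}

```text
time_s: 2.9
position: [0.4768, -0.1593, 0.0604]
tool_rot: [[0.977, 0.212, 0.0], [0.212, -0.977, -0.0], [0.0, 0.0, -1.0]]
ft_force: [-0.1, 0.6, 0.4]
grip_width: 0.0452
gripper_force: 0.0
```

{"method": "nudge_tcp", "body": {"deltas": [[[0,0,0],0,0.02],[[0,0,0],0,0.02],[[0,0,0],0,0.014],[[0,0,0],0,0.012],[[0,0,0],0,0.008],[[0,0,0],0,0.005],[[0,0,0],0,0.005],[[0,0,0],0,0.005]], "clamp_n": 40}}

```text
time_s: 3.7
position: [0.4768, -0.1592, 0.0606]
tool_rot: [[0.977, 0.212, 0.0], [0.212, -0.977, -0.0], [0.0, 0.0, -1.0]]
ft_force: [-0.0, 1.6, 5.7]
grip_width: 0.0115
gripper_force: 39.7
```

{"method": "nudge_tcp", "body": {"deltas": [[[0,0,-0.06],0,0.005],[[0,0,-0.2],0,0.005],[[0,0,-0.3],0,0.005],[[0,0,-0.4],0,0.005],[[0,0,-0.4],0,0.005],[[0,0,-0.4],0,0.005],[[0,0,-0.4],0,0.005],[[0,0,-0.2],0,0.005],[[0,0,-0.1],0,0.005],[[0,0,0],0,0.005]]}}

```text
time_s: 4.7
position: [0.4766, -0.1592, 0.1834]
tool_rot: [[0.977, 0.212, 0.0], [0.212, -0.977, -0.0], [0.0, 0.0, -1.0]]
ft_force: [-0.3, -0.5, -3.4]
grip_width: 0.0115
gripper_force: 39.1
```

```bash
python3 go.py .478 .196 .16 -13.3
```

```text
t 4.7 pos [ 0.4766 -0.1592  0.1834] yaw 12.22 F [-0.3 -0.5 -3.4] w 0.0115
tool delta [ 0.0766 -0.3469  0.0234] turn(first move, then turn) 25.52
```

Scaled: 8 degrees is 1.6.

{"method": "nudge_tcp", "body": {"deltas": [[[0,0,0],1.2,0.005],[[0,0,0],1.6,0.005],[[0,0,0],1.6,0.005],[[0,0,0],0.7,0.005],[[0,0,0],0,0.005]]}}

```text
time_s: 5.2
position: [0.4763, -0.1591, 0.1823]
tool_rot: [[0.973, -0.23, -0.002], [-0.23, -0.973, 0.001], [-0.002, -0.001, -1.0]]
ft_force: [0.6, 0.1, -2.7]
grip_width: 0.0116
gripper_force: 39.0
```

```bash
python3 go.py .4647 .2013 .12 -13.3
```

```text
t 5.2 pos [ 0.4763 -0.1591  0.1823] yaw -13.3 F [ 0.6  0.1 -2.7] w 0.0116
tool delta [-0.0941 -0.348   0.0627] turn(first move, then turn) -0.0
```

{"method": "nudge_tcp", "body": {"deltas": [[[-0.08,-0.24,0],0,0.005],[[-0.16,-0.6,0],0,0.005],[[-0.22,-0.8,0],0,0.005],[[-0.24,-0.9,0],0,0.005],[[-0.24,-0.9,0],0,0.005],[[-0.24,-0.9,0],0,0.005],[[-0.24,-0.9,0],0,0.005],[[-0.22,-0.8,0],0,0.005],[[-0.16,-0.6,0],0,0.005],[[-0.08,-0.32,0],0,0.005]]}}

```text
time_s: 6.2
position: [0.4637, 0.204, 0.183]
tool_rot: [[0.974, -0.225, -0.001], [-0.225, -0.974, 0.0], [-0.001, -0.0, -1.0]]
ft_force: [-0.4, -0.3, -3.7]
grip_width: 0.0114
gripper_force: 39.4
```

{"method": "nudge_tcp", "body": {"deltas": [[[0,0,0],0,0.005],[[0,0,0.4],0,0.005],[[0,0,0.6],0,0.005],[[0,0,0.3],0,0.005],[[0,0,0],0,0.005],[[0,0,0],0,0.005]]}}

```text
time_s: 6.8
position: [0.4652, 0.2007, 0.1188]
tool_rot: [[0.973, -0.23, 0.0], [-0.23, -0.973, -0.0], [0.0, 0.0, -1.0]]
ft_force: [-0.4, -0.8, -2.6]
grip_width: 0.0113
gripper_force: 39.4
```

```bash
python3 go.py .4647 .2013 .0643 -13.3
cat > pic.py <<'E'
import sys;from h import *;from rig import env;import cv2
o=[]
for n,x0,y0 in(("top",145,140),("side",140,150)):
    p=env.get_image(n)["pixels"];cv2.imwrite(f"pics/full_{n}_{sys.argv[1]}.png",p[:,:,::-1])
    p=p[y0:y0+140,x0:x0+98,::-1];o.append(cv2.resize(p,None,fx=4,fy=4,interpolation=cv2.INTER_CUBIC))
cv2.imwrite(f"pics/{sys.argv[1]}.png",np.hstack(o))
E
python3 pic.py g2
```

```text
t 6.8 pos [0.4652 0.2007 0.1188] yaw -13.27 F [-0.4 -0.8 -2.6] w 0.0113
tool delta [-0.0006 -0.0005  0.0545] turn(first move, then turn) 0.03
```

View pics/g2.png

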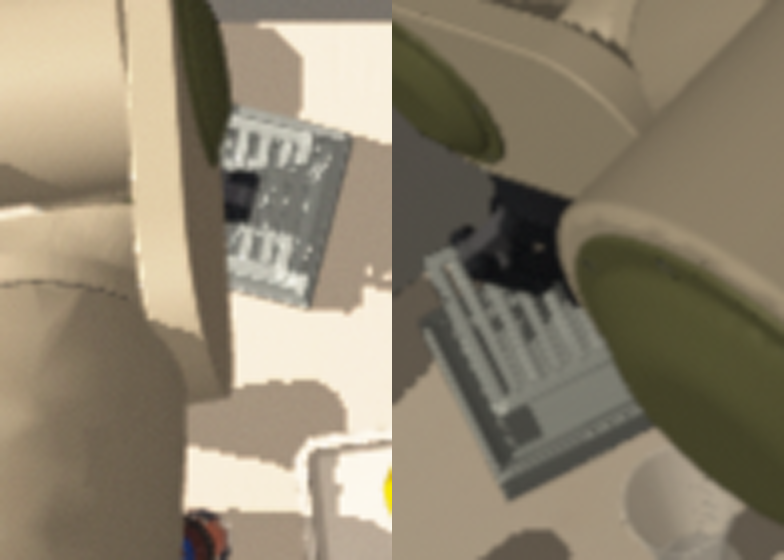

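Side view shows the held grate's left end: far corner near (149,214.5), near corner about (166.5,253). I'll compare these with the predicted pose to get the tilt.

```bash
python3 - <<'E'
from h import *
tcp=np.array([.4652,.2007,.1188])
for t in(0,15,28,35):
  R=Rz(np.radians(-13.27))@Ry(-np.radians(t));P=(rect(.045,.075,.006)+[0,0,-.033])@R.T+tcp+[0,0,.008]
  print(t,"side left far/near",proj("side",P[[0,3]]).round(1).tolist(),"top right far/near",proj("top",P[[1,2]]).round(1).tolist())
E
```

```text
0 side left far/near [[150.9, 223.1], [168.8, 257.7]] top right far/near [[224.0, 178.4], [213.9, 216.9]]
15 side left far/near [[148.7, 218.2], [167.9, 256.5]] top right far/near [[224.1, 175.0], [215.3, 213.6]]
28 side left far/near [[147.2, 214.8], [166.5, 254.3]] top right far/near [[224.0, 173.1], [216.7, 209.9]]
35 side left far/near [[146.6, 213.3], [165.6, 252.7]] top right far/near [[223.7, 172.5], [217.4, 207.7]]
```

Matches 28° and the planned position. Lowering the low edge to the ledge.

{"method": "nudge_tcp", "body": {"deltas": [[[-0.012,-0.01,0.3],0,0.005],[[0,0,0.4],0,0.005],[[0,0,0.24],0,0.005],[[0,0,0.06],0,0.005],[[0,0,0],0,0.005]]}}

```text
time_s: 7.4
position: [0.465, 0.2017, 0.0689]
tool_rot: [[0.973, -0.23, 0.001], [-0.23, -0.973, 0.0], [0.001, -0.0, -1.0]]
ft_force: [-0.2, 0.1, -2.7]
grip_width: 0.0113
gripper_force: 39.4
```

{"method": "nudge_tcp", "body": {"deltas": [[[0,0,0.04],0,0.005],[[0,0,0.04],0,0.005],[[0,0,0],0,0.005]]}}

```text
time_s: 7.7
position: [0.4655, 0.2017, 0.065]
tool_rot: [[0.973, -0.23, 0.003], [-0.23, -0.973, 0.0], [0.002, -0.001, -1.0]]
ft_force: [2.3, 0.5, -0.4]
grip_width: 0.0118
gripper_force: 39.9
```

```bash
python3 go.py .4647 .2013 .0643 -13.3
```

```text
t 7.7 pos [0.4655 0.2017 0.065 ] yaw -13.28 F [ 2.3  0.5 -0.4] w 0.0118
tool delta [-0.0007  0.0006  0.0007] turn(first move, then turn) 0.02
```

{"method": "nudge_tcp", "body": {"deltas": [[[0.05,0,0.036],0,0.005],[[0.06,0,0.042],0,0.005],[[0.06,0,0.046],0,0.005],[[0,0,0],0,0.005]], "clamp_n": 30}}

```text
time_s: 8.1
position: [0.4732, 0.1996, 0.0584]
tool_rot: [[0.973, -0.23, 0.0], [-0.23, -0.973, 0.0], [-0.0, -0.0, -1.0]]
ft_force: [-0.7, -0.6, 5.1]
grip_width: 0.0117
gripper_force: 40.6
```

{"method": "nudge_tcp", "body": {"deltas": [[[0.056,0,0.048],0,0.005],[[0.052,0,0.054],0,0.005],[[0,0,0],0,0.005]]}}

```text
time_s: 8.4
position: [0.479, 0.1983, 0.0536]
tool_rot: [[0.973, -0.23, 0.001], [-0.23, -0.973, 0.0], [0.001, -0.0, -1.0]]
ft_force: [0.1, -1.4, 6.6]
grip_width: 0.0114
gripper_force: 40.9
```

Scaled: 0.003 m is 0.06, 0.0025 m is 0.05.

{"method": "nudge_tcp", "body": {"deltas": [[[0.05,0,0.06],0,0.005],[[0.04,0,0.04],0,0.005],[[0,0,0],0,0.005]]}}

```text
time_s: 8.7
position: [0.4835, 0.1973, 0.0487]
tool_rot: [[0.973, -0.23, 0.002], [-0.23, -0.973, 0.0], [0.002, -0.0, -1.0]]
ft_force: [0.3, -1.0, 5.9]
grip_width: 0.0113
gripper_force: 41.3
```

{"method": "nudge_tcp", "body": {"deltas": [[[0,0,0.02],0,0.005],[[0,0,0.02],0,0.005],[[0,0,0],0,0.005]]}}

```text
time_s: 9.0
position: [0.4844, 0.1971, 0.0474]
tool_rot: [[0.973, -0.229, 0.004], [-0.229, -0.973, -0.0], [0.004, -0.001, -1.0]]
ft_force: [2.7, -4.2, 9.6]
grip_width: 0.0112
gripper_force: 42.0
```

```bash
python3 -c "
from rig import env;print(env.observe()['wrist_torque'])"
```

```text
[-0.4592259   0.00375954  0.00143738]
```

Scaled: 0.001 m is 0.02.

{"method": "nudge_tcp", "body": {"deltas": [[[0,0,0.02],0,0.005],[[0,0,0],0,0.005],[[0,0,0],0,0.005]]}}

```text
time_s: 9.3
position: [0.4849, 0.197, 0.0466]
tool_rot: [[0.973, -0.229, 0.006], [-0.229, -0.973, -0.0], [0.006, -0.001, -1.0]]
ft_force: [4.0, -5.1, 10.7]
grip_width: 0.0114
gripper_force: 42.1
```

{"method": "nudge_tcp", "body": {"deltas": [[[0,0,0.02],0,0.005],[[0,0,0],0,0.005],[[0,0,0],0,0.005]]}}

```text
time_s: 9.6
position: [0.4854, 0.1969, 0.0458]
tool_rot: [[0.973, -0.229, 0.007], [-0.229, -0.973, -0.0], [0.007, -0.001, -1.0]]
ft_force: [4.8, -5.8, 12.2]
grip_width: 0.0115
gripper_force: 42.4
```

```bash
python3 -c "
from rig import env;print(env.observe()['wrist_torque'])"
```

```text
[-0.74634657 -0.43500299  0.05101143]
```

The tray pushes toward +x and −y, so the grate sits slightly against a lip; shifting that way.

Scaled: 0.001 m is 0.02.

{"method": "nudge_tcp", "body": {"deltas": [[[0,0.02,0],0,0.005],[[0,0.02,0],0,0.005],[[0,0,0],0,0.005]]}}

```text
time_s: 9.9
position: [0.4851, 0.1962, 0.0459]
tool_rot: [[0.973, -0.23, 0.008], [-0.23, -0.973, 0.002], [0.007, -0.004, -1.0]]
ft_force: [5.2, 3.5, 9.2]
grip_width: 0.0112
gripper_force: 42.1
```

{"method": "nudge_tcp", "body": {"deltas": [[[0.02,0.01,0],0,0.005],[[0.02,0.01,0],0,0.005],[[0,0,0],0,0.005]]}}

```text
time_s: 10.2
position: [0.4852, 0.1959, 0.0456]
tool_rot: [[0.973, -0.23, 0.004], [-0.23, -0.973, 0.004], [0.003, -0.005, -1.0]]
ft_force: [0.5, 12.5, 12.1]
grip_width: 0.0114
gripper_force: 42.4
```

```bash
python3 -c "
from rig import env;print(env.observe()['wrist_torque'])"
```

```text
[ 1.76577001  0.44504338 -0.16223985]
```

{"method": "nudge_tcp", "body": {"deltas": [[[0,-0.02,0],0,0.005],[[0,-0.02,-0.02],0,0.005],[[0,0,0],0,0.005]]}}

```text
time_s: 10.5
position: [0.4852, 0.1962, 0.0456]
tool_rot: [[0.973, -0.23, 0.002], [-0.23, -0.973, 0.001], [0.002, -0.001, -1.0]]
ft_force: [2.0, 1.5, 5.0]
grip_width: 0.0113
gripper_force: 41.5
```

{"method": "nudge_tcp", "body": {"deltas": [[[0,0,0],0,0.016],[[0,0,0],0,0.024],[[0,0,0],0,0.035],[[0,0,0],0,0.035],[[0,0,0],0,0.035]]}}

```text
time_s: 11.0
position: [0.4842, 0.196, 0.0449]
tool_rot: [[0.973, -0.23, -0.0], [-0.23, -0.973, -0.0], [-0.0, 0.0, -1.0]]
ft_force: [-1.0, -0.2, 0.2]
grip_width: 0.0351
gripper_force: 0.0
```

Scaled: 0.045 m is 0.9, -0.04 m is -0.8.

{"method": "nudge_tcp", "body": {"deltas": [[[0,0,-0.2],0,0.035],[[0,0,-0.6],0,0.04],[[0,0,-0.8],0,0.06],[[0,0,-0.8],0,0.085],[[0,0.6,-0.4],0,0.085],[[0,0.9,0],0,0.085],[[0,0.9,0],0,0.085],[[0,0.9,0],0,0.085],[[0,0,0],0,0.085]]}}

```text
time_s: 11.9
position: [0.4456, 0.0317, 0.1859]
tool_rot: [[0.972, -0.235, 0.001], [-0.235, -0.972, -0.001], [0.001, 0.001, -1.0]]
ft_force: [-0.8, -0.0, 0.4]
grip_width: 0.0853
gripper_force: 0.0
```

```bash
python3 go.py .432 .012 .2 -13.3; python3 pic.py g3
```

```text
t 11.9 pos [0.4456 0.0317 0.1859] yaw -13.58 F [-0.8 -0.   0.4] w 0.0853
tool delta [-0.0086  0.0223 -0.0141] turn(first move, then turn) -0.28
```

View pics/g3.png

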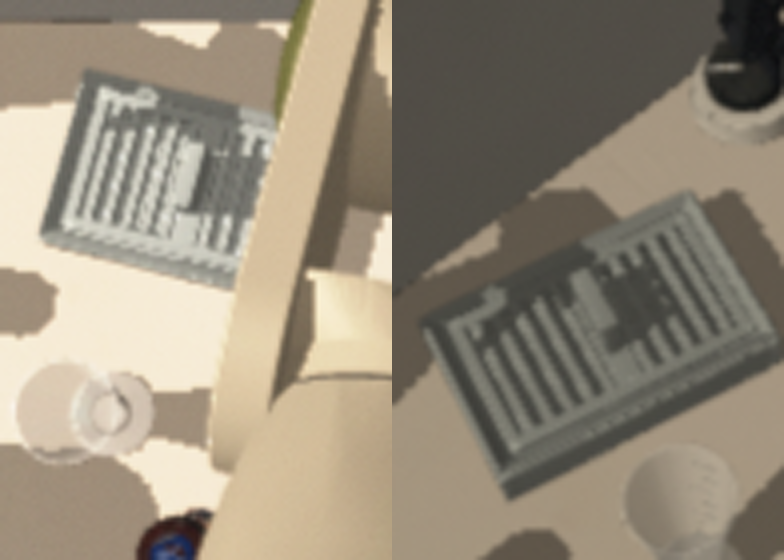

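Picture shows the grate lying flat and square in the tray, fin at about side px (189,225) and level with the ledges all round. Now the jigger, closing along the tray's x so the fingers keep clear of the fin.

```bash
python3 -c "
from rig import env;print(env.observe()['q'].round(1))"
```

```text
[-10.8  14.8  95.2   0.   69.9  92.6]
```

{"method": "nudge_tcp", "body": {"deltas": [[[0,0,-0.2],1.6,0.085],[[0,0,0],1.6,0.08],[[0,0,0],1.6,0.07],[[0,0,0],1.6,0.065],[[0,0,0],1.6,0.065],[[0,0,0],1.6,0.065]]}}

```text
time_s: 12.6
position: [0.4465, 0.0368, 0.1953]
tool_rot: [[0.478, -0.879, 0.0], [-0.879, -0.478, 0.0], [-0.0, -0.0, -1.0]]
ft_force: [0.5, -0.2, 0.6]
grip_width: 0.0648
gripper_force: 0.0
```

```bash
python3 -c "
from rig import env;print(env.observe()['q'].round(1))"
```

```text
[-10.5  14.3  94.2   0.   71.5 141. ]
```

q6 would run out this way, so I'm turning the other way.

{"method": "nudge_tcp", "body": {"deltas": [[[0,0,0],-1.6,0.065],[[0,0,0],-1.6,0.065],[[0,0,0],-1.6,0.065],[[0,0,0],-1.6,0.065],[[0,0,0],-1.6,0.065],[[0,0,0],-1.6,0.065],[[0,0,0],-1.6,0.065],[[0,0,0],-1.6,0.065],[[0,0,0],-1.6,0.065],[[0,0,0],-1.6,0.065]]}}

```text
time_s: 13.6
position: [0.4465, 0.0368, 0.1953]
tool_rot: [[0.944, 0.329, 0.0], [0.329, -0.944, 0.0], [0.0, -0.0, -1.0]]
ft_force: [-0.2, 0.3, -0.1]
grip_width: 0.0653
gripper_force: 0.0
```

{"method": "nudge_tcp", "body": {"deltas": [[[0,0,0],-1.6,0.065],[[0,0,0],-1.6,0.065],[[0,0,0],-1.6,0.065],[[0,0,0],-1.6,0.065],[[0,0,0],-1.6,0.065],[[0,0,0],-1.6,0.065],[[0,0,0],-1.6,0.065],[[0,0,0],-0.4,0.065],[[0,0,0],0,0.065]]}}

```text
time_s: 14.5
position: [0.4465, 0.0366, 0.1953]
tool_rot: [[0.228, 0.974, 0.0], [0.974, -0.228, 0.0], [0.0, 0.0, -1.0]]
ft_force: [0.1, 0.5, 0.4]
grip_width: 0.0649
gripper_force: 0.0
```

```bash
python3 go.py .4322 .0115 .12 76.7
```

```text
t 14.5 pos [0.4465 0.0366 0.1953] yaw 76.85 F [0.1 0.5 0.4] w 0.0649
tool delta [-0.0277 -0.0082  0.0753] turn(first move, then turn) 0.15
```

Scaled: 0.03 m is 0.6, -0.014 m is -0.28.

{"method": "nudge_tcp", "body": {"deltas": [[[-0.28,-0.08,0],0,0.065],[[-0.274,-0.084,0],0,0.065],[[0,0,0.6],0,0.065],[[0,0,0.6],0,0.065],[[0,0,0],0,0.065]]}}

```text
time_s: 15.0
position: [0.4306, 0.0113, 0.1328]
tool_rot: [[0.23, 0.973, -0.006], [0.973, -0.23, 0.002], [0.0, -0.006, -1.0]]
ft_force: [0.1, 1.7, 0.5]
grip_width: 0.065
gripper_force: 0.0
```

```bash
python3 go.py .4322 .0115 .046 76.7; python3 - <<'E'
from rig import env;from h import *;import cv2
# jigger still where it was? compare with first side picture
a=env.get_image("side")["pixels"][172:212,255:282].astype(int);b=C["side"]["pixels"][172:212,255:282].astype(int)
print((abs(a-b).sum(2)>60).mean())
E
```

```text
t 15.0 pos [0.4306 0.0113 0.1328] yaw 76.71 F [0.1 1.7 0.5] w 0.065
tool delta [0.0006 0.0021 0.0868] turn(first move, then turn) 0.01
0.4046296296296296
```

Scaled: 0.015 m is 0.3, 0.01 m is 0.2.

{"method": "nudge_tcp", "body": {"deltas": [[[0,0,0.2],0,0.065],[[0,0.02,0.3],0,0.065],[[0,0,0.3],0,0.065],[[0,0,0.2],0,0.065]]}}

```text
time_s: 15.45
position: [0.4335, 0.0102, 0.0849]
tool_rot: [[0.229, 0.973, 0.001], [0.973, -0.229, -0.0], [0.0, 0.001, -1.0]]
ft_force: [0.2, -0.1, 0.3]
grip_width: 0.0651
gripper_force: 0.0
```

{"method": "nudge_tcp", "body": {"deltas": [[[0,0,0.3],0,0.065],[[0,0,0.3],0,0.065],[[0,0,0.1],0,0.065],[[0,0,0],0,0.065]]}}

```text
time_s: 15.85
position: [0.4332, 0.0101, 0.05]
tool_rot: [[0.23, 0.973, -0.0], [0.973, -0.23, 0.0], [0.0, -0.0, -1.0]]
ft_force: [0.1, -0.8, 0.4]
grip_width: 0.0652
gripper_force: 0.0
```

```bash
python3 go.py .4322 .0115 .046 76.7
```

```text
t 15.85 pos [0.4332 0.0101 0.05  ] yaw 76.73 F [ 0.1 -0.8  0.4] w 0.0652
tool delta [ 0.0011 -0.0013  0.004 ] turn(first move, then turn) 0.03
```

Scaled: 0.003 m is 0.06, -0.0013 m is -0.026.

{"method": "nudge_tcp", "body": {"deltas": [[[0.02,-0.026,0.06],0,0.06],[[0,0,0],0,0.056],[[0,0,0],0,0.052],[[0,0,0],0,0.049],[[0,0,0],0,0.047]], "clamp_n": 30}}

```text
time_s: 16.35
position: [0.4322, 0.0113, 0.0472]
tool_rot: [[0.23, 0.973, 0.001], [0.973, -0.23, -0.0], [-0.0, 0.001, -1.0]]
ft_force: [0.1, 0.5, 0.4]
grip_width: 0.0469
gripper_force: 0.1
```

{"method": "nudge_tcp", "body": {"deltas": [[[0,0,0],0,0.046],[[0,0,0],0,0.045],[[0,0,0],0,0.043],[[0,0,0],0,0.04],[[0,0,0],0,0.036],[[0,0,0],0,0.036]]}}

```text
time_s: 16.95
position: [0.4323, 0.0113, 0.0472]
tool_rot: [[0.23, 0.973, 0.001], [0.973, -0.23, -0.0], [0.0, 0.001, -1.0]]
ft_force: [0.9, -1.0, 4.0]
grip_width: 0.0428
gripper_force: 29.9
```

```bash
python3 go.py .4745 .1551 .2 76.7
```

```text
t 16.95 pos [0.4323 0.0113 0.0472] yaw 76.72 F [ 0.9 -1.   4. ] w 0.0428
tool delta [ 0.1497  0.0081 -0.1528] turn(first move, then turn) 0.02
```

Scaled: -0.02 m is -0.4, -0.015 m is -0.3.

{"method": "nudge_tcp", "body": {"deltas": [[[0,0,-0.1],0,0.036],[[0,0,-0.3],0,0.036],[[0,0,-0.4],0,0.036],[[0,0,-0.4],0,0.036],[[0,0,-0.2],0,0.036],[[0,0,0],0,0.036]]}}

```text
time_s: 17.55
position: [0.4321, 0.0114, 0.1178]
tool_rot: [[0.229, 0.973, 0.002], [0.973, -0.229, -0.0], [-0.0, 0.002, -1.0]]
ft_force: [-0.5, 0.7, -0.0]
grip_width: 0.0432
gripper_force: 30.4
```

{"method": "nudge_tcp", "body": {"deltas": [[[0.2,0.02,0],0,0.036],[[0.4,0.02,0],0,0.036],[[0.6,0.03,0],0,0.036],[[0.6,0.03,0],0,0.036],[[0.6,0.03,0],0,0.036],[[0.4,0.02,0],0,0.036],[[0.2,0.012,0],0,0.036],[[0,0,0],0,0.036],[[0,0,0],0,0.036]]}}

```text
time_s: 18.45
position: [0.4739, 0.1551, 0.1165]
tool_rot: [[0.23, 0.973, -0.001], [0.973, -0.23, -0.0], [-0.001, -0.001, -1.0]]
ft_force: [-0.0, 0.2, -1.2]
grip_width: 0.043
gripper_force: 30.3
```

```bash
python3 go.py .4745 .1551 .0752 76.7
python3 - <<'E'
from rig import env;import cv2
cv2.imwrite("pics/s4.png",env.get_image("side")["pixels"][:,:,::-1])
E
```

```text
t 18.45 pos [0.4739 0.1551 0.1165] yaw 76.73 F [-0.   0.2 -1.2] w 0.043
tool delta [0.0001 0.0007 0.0413] turn(first move, then turn) 0.03
```

The rows are not in the units I measure in: shifts go in shares of 50 mm and turns go in units of 5 degrees. I convert before sending: 0.015 m is 0.3, 0.01 m is 0.2.

{"method": "nudge_tcp", "body": {"deltas": [[[0,0.01,0.2],0,0.036],[[0,0,0.3],0,0.036],[[0,0,0.2],0,0.036],[[0,0,0.06],0,0.036],[[0,0,0],0,0.036],[[0,0,0],0,0.036]]}}

```text
time_s: 19.1
position: [0.475, 0.1553, 0.0793]
tool_rot: [[0.23, 0.973, 0.001], [0.973, -0.23, 0.0], [0.0, 0.001, -1.0]]
ft_force: [-0.2, -0.0, -1.1]
grip_width: 0.0431
gripper_force: 30.3
```

{"method": "nudge_tcp", "body": {"deltas": [[[0,0,0.02],0,0.036],[[0,0,0.02],0,0.036],[[0,0,0],0,0.036],[[0,0,0],0,0.036]]}}

```text
time_s: 19.5
position: [0.4748, 0.1554, 0.0771]
tool_rot: [[0.23, 0.973, 0.0], [0.973, -0.23, 0.0], [0.0, 0.0, -1.0]]
ft_force: [-0.4, -0.2, -1.2]
grip_width: 0.043
gripper_force: 30.3
```

{"method": "nudge_tcp", "body": {"deltas": [[[0,0,0.02],0,0.036],[[0,0,0],0,0.036],[[0,0,0],0,0.036]]}}

```text
time_s: 19.8
position: [0.4748, 0.1554, 0.076]
tool_rot: [[0.23, 0.973, -0.0], [0.973, -0.23, 0.0], [-0.0, -0.0, -1.0]]
ft_force: [0.6, 0.1, -1.2]
grip_width: 0.0434
gripper_force: 30.3
```

{"method": "nudge_tcp", "body": {"deltas": [[[0,0,0.012],0,0.036],[[0,0,0],0,0.036],[[0,0,0],0,0.036]]}}

```text
time_s: 20.1
position: [0.4748, 0.1554, 0.0754]
tool_rot: [[0.23, 0.973, -0.0], [0.973, -0.23, -0.0], [-0.0, -0.0, -1.0]]
ft_force: [0.4, -0.1, -0.3]
grip_width: 0.0433
gripper_force: 30.3
```

{"method": "nudge_tcp", "body": {"deltas": [[[0,0,0.012],0,0.036],[[0,0,0],0,0.036],[[0,0,0],0,0.036]]}}

```text
time_s: 20.4
position: [0.4749, 0.1554, 0.0751]
tool_rot: [[0.23, 0.973, 0.001], [0.973, -0.23, 0.0], [0.0, 0.001, -1.0]]
ft_force: [-0.0, 0.5, 4.9]
grip_width: 0.0432
gripper_force: 29.6
```

{"method": "nudge_tcp", "body": {"deltas": [[[0,0,0.012],0,0.036],[[0,0,0],0,0.036],[[0,0,0],0,0.036]]}}

```text
time_s: 20.7
position: [0.4751, 0.1555, 0.075]
tool_rot: [[0.23, 0.973, 0.001], [0.973, -0.23, 0.0], [0.0, 0.001, -1.0]]
ft_force: [-2.9, -0.1, 10.7]
grip_width: 0.043
gripper_force: 28.5
```

Contact exactly at the expected height, which also confirms the grate is seated. Easing the press and releasing.

{"method": "nudge_tcp", "body": {"deltas": [[[0,0,-0.016],0,0.036],[[0,0,0],0,0.036],[[0,0,0],0,0.044],[[0,0,0],0,0.047],[[0,0,0],0,0.052],[[0,0,0],0,0.058],[[0,0,0],0,0.065],[[0,0,0],0,0.065]]}}

```text
time_s: 21.5
position: [0.4748, 0.1554, 0.075]
tool_rot: [[0.23, 0.973, -0.0], [0.973, -0.23, -0.0], [-0.0, -0.0, -1.0]]
ft_force: [0.1, 0.2, 0.5]
grip_width: 0.0651
gripper_force: 0.0
```

{"method": "nudge_tcp", "body": {"deltas": [[[0,0,-0.2],0,0.065],[[0,0,-0.4],0,0.065],[[0,0,-0.6],0,0.065],[[0,0,-0.8],0,0.065],[[-0.4,0,-0.6],0,0.065],[[-0.8,0,0],0,0.065],[[-1,0,0],0,0.065],[[-1,0,0],0,0.065],[[-1,0,0],0,0.065],[[-1,0,0],0,0.065]]}}

```text
time_s: 22.5
position: [0.4143, -0.0993, 0.2059]
tool_rot: [[0.229, 0.973, 0.001], [0.973, -0.229, -0.001], [-0.0, 0.001, -1.0]]
ft_force: [1.6, -0.6, 0.1]
grip_width: 0.0647
gripper_force: 0.0
```

{"method": "nudge_tcp", "body": {"deltas": [[[-1,0,0],0,0.065],[[-0.6,0,0],0,0.065],[[0,0,0],0,0.065],[[0,0,0],0,0.065]]}}

```text
time_s: 22.9
position: [0.3965, -0.1757, 0.2054]
tool_rot: [[0.231, 0.973, 0.0], [0.973, -0.231, 0.0], [0.0, 0.0, -1.0]]
ft_force: [-0.2, -0.4, -0.3]
grip_width: 0.0652
gripper_force: 0.0
```

No views left, so I'm verifying numerically: the jigger's look at its expected spot, and the bystanders compared with the first images.

```bash
python3 - <<'E'
from rig import env;from h import *;import cv2
N={n:env.get_image(n)["pixels"] for n in("side","top")}
def u(P,n):return proj(n,P)[0]
tm=C["side"]["pixels"][176:211,258:280]
r=cv2.matchTemplate(N["side"],tm,cv2.TM_CCOEFF_NORMED)
j0,j1=np.array([.4322,.0115,0]),np.array([.4748,.1554,.028])
d=u(j1,"side")-u(j0,"side");print("expected",d+[258,176])
x,y=(d+[258,176]).round().astype(int);s=r[y-8:y+9,x-8:x+9];k=np.unravel_index(s.argmax(),s.shape);print("match",x-8+k[1],y-8+k[0],s.max())
tm=C["top"]["pixels"][195:218,258:284];r=cv2.matchTemplate(N["top"],tm,cv2.TM_CCOEFF_NORMED)
d=u(j1,"top")-u(j0,"top");x,y=(d+[258,195]).round().astype(int);s=r[y-8:y+9,x-8:x+9];k=np.unravel_index(s.argmax(),s.shape);print("top exp",d+[258,195],"match",x-8+k[1],y-8+k[0],s.max())
for nm,n,(x0,y0,x1,y1) in(("timer","side",(212,155,245,188)),("timer","top",(248,145,280,175)),("cup","side",(195,262,230,308)),("cup","top",(147,228,186,258))):
    a,b=N[n][y0:y1,x0:x1],C[n]["pixels"][y0:y1,x0:x1]
    print(nm,n,"changed frac",(abs(a.astype(int)-b).sum(2)>60).mean().round(3),"shift",np.round(cv2.phaseCorrelate(*[np.float32(q.mean(2)) for q in(b,a)])[0],2))
E
```

```text
expected [199.06796809 195.60278863]
match 199 196 0.5201891
top exp [200.10427578 176.00844625] match 192 177 0.5220634
timer side changed frac 0.0 shift [-0.03 -0.  ]
timer top changed frac 0.0 shift [-0.04  0.  ]
cup side changed frac 0.0 shift [0.03 0.  ]
cup top changed frac 0.0 shift [0.01 0.03]
```

```bash
python3 - <<'E'
from rig import env;from h import *;import cv2
a=env.get_image("side")["pixels"].astype(int);b=cv2.imread("pics/full_side_g3.png")[:,:,::-1].astype(int)
m=(abs(a-b).sum(2)>40).astype(np.uint8);m[:,:190]=0;m[:186]=0;m[250:]=0;m[:,235:]=0
n,l,st,c=cv2.connectedComponentsWithStats(m);i=1+st[1:,4].argmax();print(st[i],c[i])
j=np.array([.4748,.1554,.028]);th=np.linspace(0,6.28,60)
for z,r in((.08,.0225),(0,.018)):
    q=proj("side",j+np.c_[r*np.cos(th),r*np.sin(th),0*th+z]);print(q.min(0).round(),q.max(0).round())
for y in range(186,240,3): print(''.join('#' if v else '.' for v in m[y,190:235]))
E
```

```text
[196 196  30  35 501] [209.11576846 212.14371257]
[196. 197.] [217. 215.]
[201. 217.] [217. 231.]
.............................................
.............................................
.............................................
.............................................
..........#####....######....................
.......#######..##########...................
......########.###########..................#
......############.########...............###
........########.#.##.###....####...........#
...............###...###..#########..........
.............###.###..#############..........
............#######.#...########.............
............#########.#...####...............
.............#########.##....................
...............########......................
......................................##.....
.............................................
.............................................
```

The jigger's outline matches an upright one at the planned spot: rim at columns 196–217, base down to row 231, waist between them.

```bash
python3 -c "
from rig import env;print(env.close_job())"
```

```text
the job is handed in; nothing more can be done
None
```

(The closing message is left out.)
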